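# Wedge the rocking drawer chest

### The arm

A 7-joint arm with a two-finger parallel gripper is mounted at the origin on the work surface. World frame = base frame: x ahead of the robot, y to its left, z up, the work surface at z = 0. Lengths are in m, angles in rad, forces in N, time in s.
With the tool pointing down it reaches from about 0.425 to 1.025 m from the base axis. Payload 3.6 kg.
Tool frame: the origin (TCP) lies midway between the tips of the shut fingers; the grasp point (between the pads) lies 19 mm behind it; z points along the fingers, y is the direction in which the jaws open and shut (so a half turn about z gives the same grasp; the last joint's range is limited). The gripper opens to 85 mm and grips with 20 to 120 N. Pads are 22 mm wide; open, the fingers measure 114 mm over their backs; the gripper's body (76 mm by 85 mm) begins 54 mm behind the grasp point. The pads swing forward as they close: fully open they stand 13 mm farther back than shut.
Start: joints at [-1.411, 0.591, 0.048, 1.609, -0.033, 0.943, -0.034], TCP at [0.181, 0.702, 0.192] pointing down, gripper open.
Joint ranges: [-2.69, 2.69], [-0.47, 2.24], [-1.27, 1.36], [0.19, 2.51], [-1.53, 4.68], [0.08, 2.07], [-3.09, 3.09]. Speed limits (rad/s): [2.57, 2.57, 3.14, 3.14, 3.14, 3.14, 3.14].

### API

Orientations are given as a unit quaternion [w, x, y, z].
In Python, from bench import bot gives the robot as it stands.
- The arm moves only by the shell command python3 -m pendant 'ROWS' [FORCE]. ROWS is JSON, a list of rows, each a list of 7 numbers: the turn, a rotation vector about the tool's x, y, z in degrees, then the shift along the tool's x, y, z in cm, then the gripper's target within -1 to 1 (shut at 1, half-way at 0, fully open at -1). A call has 1 to 20 rows; each row is the pose to reach, as a shift and turn from the pose commanded when the call began, along the tool's axes at that moment; what a row does not reach only later rows make up. A row lasts 1/8 s, in which the tool goes at most 62.5 mm and 10.7 degrees, less where a joint would pass 70% of its speed; a pose out of reach is approached as far as the arm can. A call with a gripper value outside its range is refused whole. The fingers move at their own pace and stop on an object; FORCE is the grip in N (left out, the last holds). Time passes only in rows, so rows that repeat a pose let the fingers close. It gives the time, the measured TCP pose, the force and the opening at its end, in the units of the state.
- bot.get_obs(): the state, without advancing time (a new reading comes with each control period).
- bot.snapshot(name): name is "scene" or "top" or "wrist"; returns a dict with "img" (420x560x3 uint8, red, green, blue), "range_z" (420x560 float32, m along the optical axis (not along the pixel's ray), 0 where there is no reading), "camera_matrix" (3x3 intrinsics, pixels), "cam_to_world" (4x4, takes a point from camera to world coordinates). Camera axes: x right, y down, z forward; pixel columns grow to the right and rows downward; lengths in m; the calibration is good to about 2 mm. A picture is of the moment at which its call begins.
- bot.sign_off(): hands the job in, once; it reports no verdict.
Trained networks look in the newest picture that a camera, given by its name, has taken for a name from the list of things; names that differ only in an ending like _2 or _b are one class to them, and where a whole thing is asked for, a point or a joint stands for the part that bears it (a point fixed in the world has none). Each returns a list of dicts, best first, with "p" (0 to 1); they miss things now and then, are a little off and sometimes report something else, mostly with a low value. They report only what shows in the picture. A call takes as long as a camera call. They do not tell look-alikes from the thing itself.
- bot.silhouettes(camera, query): "pixels" (420x560 bool, what is visible of it) and "centre" ([column, row] as shares, 0 to 1, of the picture: columns of its width, rows of its height, amid what is visible of it).
- bot.landmark_of(camera, query): "centre" ([column, row] as shares, 0 to 1, of the picture: columns of its width, rows of its height: a listed point, or the origin of a listed thing).
The state is a dict: "t": time; "q": joint angles; "qvel": joint speeds; "joint_torque": joint torques, N m; "tcp_pos": TCP position; "orientation": TCP orientation; "contact_force": force on the tool from outside, world axes, zero at the start; "ft_torque": the same for the moment, N m; "grip_width": finger opening in m.
Only numpy, scipy, OpenCV 4.12 (cv2) and the standard library are available. Lean on these libraries where they do the work, as an engineer would, in place of code of your own. Each camera call takes 0.05 s, during which the arm holds its last target.

### The job

The little drawer chest rocks on the bench because its far left foot (seen from the robot), the one the loose wooden wedge points at, is too short. Push the wedge thin end first along the bench and under that foot, until the chest no longer rocks, but not so far that it lifts the chest or shoves it along; only push with the fingers, do not grip or lift anything, and leave the other things where they are. Test it by pressing down firmly on the chest's top above that foot, and finish with the fingers still pressing there and the chest standing level and still.

Things in the scene. Friction and masses are not known exactly. Their poses are not given: they have to be found in the camera images.
- chest: Wooden drawer chest, 220 (x) by 300 (y) by 115 mm high, about 2.5 kg, loose on four square feet 30 x 30 mm, 28 mm high. Origin: centre of its footprint, level with the undersides of the three full feet; z up. Drawers face its -x (the robot); its +y is roughly the robot's left. Its flat lacquered top sticks out 8 mm beyond walls and feet. It stands level on three feet; the +x +y foot hangs clear.
- chest_corner (a point): Point on the chest's top face right above the middle of the short foot, where to press: 93, 133, 115 mm in the chest's frame. While nothing fills the gap, 5 to 10 N pressed straight down here tips the chest until the short foot lands (this point goes down by the missing 7 to 11 mm); let go, it tips back. Firmly wedged, it gives less than 2 mm.
- foot_place (a point): Middle of the short foot in plan, at the level of the other feet's undersides (93, 133, 0 mm in the chest's frame). The foot's underside is 7 to 11 mm above this point (differs each time) and reaches 15 mm to every side, so its outer face is 15 mm to the chest's +y. The wedge goes in along the chest's -y.
- wedge: Loose wooden wedge, 140 mm long (x), 45 mm wide (y), flat underneath, rising evenly from 3 mm at the thin end (+x) to 20 mm at the upright square butt (-x). Origin: centre of its underside. 60 g. It starts flat on the bench at the chest's +y side, thin end 15 to 50 mm short of the short foot's outer face, pointing at it to about 10 degrees and 10 mm.
- wedge_tip (a point): Middle of the wedge's thin edge, at its underside (70, 0, 0 mm in the wedge's frame).
- wedge_butt (a point): Middle of the wedge's upright butt face, 10 mm up (-70, 0, 10 mm in the wedge's frame): push here with the fingertips. The wedge slides at under 1 N; the push needed climbs to 5 N and beyond within a few mm once it is tight under the foot; much more shoves the whole chest along.
- mallet: Bystander: wooden mallet lying down, head 85 x 130 x 62 mm at its origin, handle to its -x, 285 mm in all. Leave alone.
- glue: Bystander: white glue bottle, 56 mm across, 165 mm high, origin under its centre. Leave alone.
- tin: Bystander: tin of finish, 84 mm across, 95 mm high, origin under its centre. Leave alone.
- sanding_block: Bystander: cork sanding block, 68 x 112 x 32 mm, origin under its centre. Leave alone.
- pencil: Bystander: flat carpenter's pencil, 180 x 14 x 8 mm, along its x. Leave alone.
- try_square: Bystander: try square lying flat, stock 16 x 120 x 20 mm at its origin, steel blade reaching 155 mm to its +x. Leave alone.
- block_plane: Bystander: small iron hand plane, 165 x 50 x 55 mm, origin under its centre. Leave alone.
Things that resemble listed ones, but are neither listed nor needed, are in the scene too. Several things look just like the wedge: the one meant starts farthest to the robot's left.

How it is judged:
By the outcome, as a careful person would: the job done as asked, in the order asked, and still so for the second after the job is handed in, while the arm keeps its last pose, push and grip.
It also fails if it takes over 45 s, if anything falls off the work surface, if the arm or the gripper's body presses on something with over 40 N, if the wrist force passes 120 N, or if a joint passes its speed limit or range.

## Working session

There is one attempt and no reset: what is moved stays moved. The work goes in short steps, Python scripts to look and compute and a shell command to move; the robot and the scene stay as the last step left them, time stands still between calls to the robot, and variables do not carry over. Pictures are saved under pics/ and viewed, and the job is handed in when it is done.

```bash
mkdir -p pics; ls
python3 - <<'E'
from bench import bot
import cv2
o=bot.get_obs(); print({k:(o[k]) for k in o})
for c in ["scene","top","wrist"]:
    s=bot.snapshot(c); cv2.imwrite(f"pics/{c}0.png",s["img"][:,:,::-1])
    print(c,s["camera_matrix"].tolist(),s["cam_to_world"].round(3).tolist())
    for q in ["wedge","chest","wedge_tip","wedge_butt","chest_corner","foot_place"]:
        print(q,[(round(d["p"],2),[round(d["centre"][0]*560),round(d["centre"][1]*420)]) for d in bot.landmark_of(c,q)])
E
```

```text
pics
{'t': 0.0, 'q': array([-1.41148746,  0.59214713,  0.04831147,  1.60980858, -0.03326052,
        0.94270441, -0.03368909]), 'qvel': array([ 0.00036158, -0.00128628,  0.00114604,  0.00055102,  0.00038347,
       -0.00176198,  0.00016836]), 'joint_torque': array([ 7.61338415e-04, -5.48691416e+01,  1.54635340e+00, -1.98123032e+01,
        9.20464547e-03,  8.66376213e-03,  1.26960970e-05]), 'tcp_pos': array([0.18112912, 0.70107182, 0.19122631]), 'orientation': array([-5.94420155e-05,  1.26015722e-01,  9.92027599e-01, -1.13019703e-03]), 'contact_force': array([-1.00539382,  0.2810235 , -0.09606687]), 'ft_torque': array([-0.05942474, -0.00201307,  0.05210854]), 'grip_width': 0.08552320181202198}
scene [[445.00589879482794, 0.0, 274.3007121050934], [0.0, 445.00589879482794, 208.00947107328818], [0.0, 0.0, 1.0]] [[-0.537, 0.506, -0.675, 1.257], [0.844, 0.317, -0.433, 0.513], [-0.006, -0.802, -0.597, 0.815], [0.0, 0.0, 0.0, 1.0]]
wedge [(0.8, [283, 262]), (0.6, [126, 249]), (0.45, [231, 161])]
chest [(0.96, [221, 217])]
wedge_tip [(0.87, [143, 262]), (0.8, [259, 252]), (0.66, [364, 240]),
[... 352 characters left out ...]
0.984, 1.428], [0.0, 0.0, 0.0, 1.0]]
wedge [(0.79, [389, 127]), (0.74, [410, 316]), (0.72, [167, 204]), (0.64, [260, 196])]
chest [(0.98, [350, 218])]
wedge_tip [(0.97, [281, 202]), (0.96, [362, 126]), (0.96, [427, 298])]
wedge_butt [(0.86, [391, 333]), (0.79, [234, 201]), (0.75, [415, 126]), (0.6, [302, 182])]
chest_corner [(0.85, [301, 186]), (0.32, [443, 177])]
foot_place [(0.38, [169, 205])]
wrist [[371.789221553275, 0.0, 279.2850548930478], [0.0, 371.789221553275, 207.33938750707088], [0.0, 0.0, 1.0]] [[0.25, 0.934, 0.255, 0.117], [0.968, -0.241, -0.066, 0.717], [-0.0, 0.263, -0.965, 0.373], [0.0, 0.0, 0.0, 1.0]]
wedge []
chest []
wedge_tip []
wedge_butt []
chest_corner []
foot_place []
```

View pics/scene0.png

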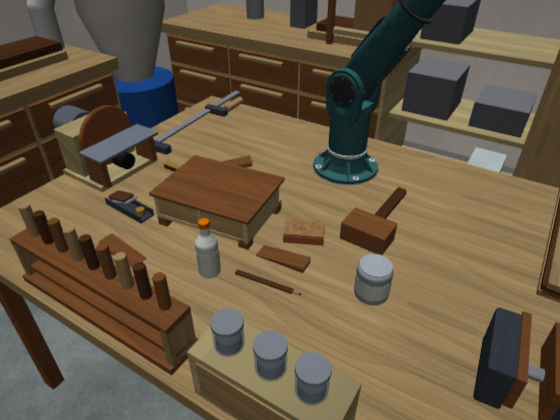

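View pics/top0.png

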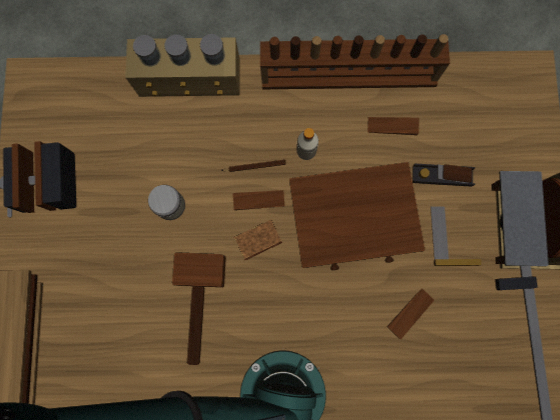

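View pics/wrist0.png

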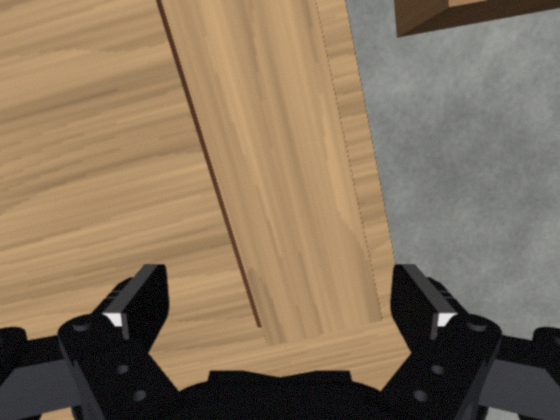

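The top view shows the wedge at about (234–284, 201). Its thin end is on the right and points at the chest's left side (top-left corner about (291,179)). The pencil (255,165) and sanding block (258,238) lie on either side of it. Next I'll measure the poses.

```bash
cat > h.py <<'E'
from bench import bot
import cv2, numpy as np
def pts(s,mask):
    v,u=np.nonzero(mask&(s["range_z"]>0)); z=s["range_z"][v,u]
    K=s["camera_matrix"];P=np.stack([(u-K[0,2])/K[0,0]*z,(v-K[1,2])/K[1,1]*z,z,np.ones_like(z)])
    return (s["cam_to_world"]@P)[:3].T
def onplane(s,uv,h):
    K=s["camera_matrix"];T=s["cam_to_world"]
    uv=np.atleast_2d(uv).astype(float)
    d=np.c_[(uv[:,0]-K[0,2])/K[0,0],(uv[:,1]-K[1,2])/K[1,1],np.ones(len(uv))]@T[:3,:3].T
    o=T[:3,3]; t=(h-o[2])/d[:,2]; return o+d*t[:,None]
E
cat > m.py <<'E'
from h import *
for c in ["top","scene"]:
    s=bot.snapshot(c)
    for q in ["chest","wedge","pencil","sanding_block","glue"]:
        for d in bot.silhouettes(c,q)[:4]:
            m=d["pixels"]; P=pts(s,m)
            if len(P)<20: continue
            if q=="chest": P=P[P[:,2]>0.105]
            elif q=='wedge' : P=P[P[:,2]<.04]
            if len(P)<20: continue
            r=cv2.minAreaRect((P[:,:2]*1000).astype(np.float32))
            print(c,q,round(d["p"],2),[round(x*k) for x,k in zip(d["centre"],(560,420))],"n",len(P),"z",np.percentile(P[:,2],[2,50,98]).round(4),"ctr",np.round(r[0],1),np.round(r[1],1),round(r[2],1))
            if q in("chest","wedge"): print(cv2.boxPoints(r).round(1).tolist())
    for q,h in [("wedge_tip",0),("wedge_butt",.01),("chest_corner",.115),("foot_place",0)]:
        print(c,q,[(round(d["p"],2),onplane(s,[d["centre"][0]*560,d["centre"][1]*420],h)[0].round(4).tolist()) for d in bot.landmark_of(c,q)])
E
python3 m.py
```

```text
top chest 0.63 [352, 215] n 11047 z [0.1092 0.1148 0.1204] ctr [ 455.7 -192. ] [232.8 312.8] 7.2
[[320.6000061035156, -51.400001525878906], [359.79998779296875, -361.79998779296875], [590.7000122070312, -332.6000061035156], [551.5999755859375, -22.299999237060547]]
top wedge 0.87 [392, 122] n 822 z [0.0003 0.0112 0.0226] ctr [ 722.9 -319.9] [142.5  48.3] 85.8
[[693.5999755859375, -389.20001220703125], [741.7000122070312, -392.79998779296875], [752.2000122070312, -250.6999969482422], [704.0999755859375, -247.10000610351562]]
top wedge 0.7 [409, 315] n 951 z [-0.001   0.0113  0.0226] ctr [ 203.2 -342.3] [ 51.3 139.8] 45.3
[[135.39999389648438, -311.29998779296875], [234.8000030517578, -409.70001220703125], [270.8999938964844, -373.29998779296875], [171.5, -274.8999938964844]]
top wedge 0.69 [256, 195] n 847 z [0.0001 0.0109 0.0229] ctr [516.3  62. ] [ 48.8 142.5] 4.6
[[486.20001220703125, 131.10000610351562], [497.70001220703125, -10.899999618530273], [546.2999877929688, -7.0], [534.9000244140625, 135.0]]
top wedge 0.22 [252, 164] n 279 z [0.0008 0.0076 0.0133] ctr [612.6  70.6] [ 15.9
[... 2040 characters left out ...]

scene sanding_block 0.96 [305, 233] n 946 z [0.0008 0.03   0.0343] ctr [406.9  62.8] [ 71.5 115.3] 24.5
scene sanding_block 0.53 [289, 260] n 760 z [-0.0011  0.0095  0.0193] ctr [512.7  60.7] [ 58.8 146.3] 1.2
scene glue 0.6 [208, 253] n 1068 z [0.0067 0.0856 0.1649] ctr [660.7 -64. ] [41.5 56.1] 62.2
scene glue 0.43 [283, 257] n 807 z [-0.002   0.0094  0.0194] ctr [509.1  59.5] [ 64.1 145.5] 4.8
scene wedge_tip [(0.96, [0.7273, -0.2526, 0.0]), (0.89, [0.5113, -0.0093, -0.0])]
scene wedge_butt [(0.8, [0.7146, -0.3911, 0.01]), (0.61, [0.5022, 0.1241, 0.01]), (0.54, [0.1447, -0.2978, 0.01])]
scene chest_corner [(0.83, [0.5345, -0.0423, 0.115])]
scene foot_place [(0.9, [0.5235, -0.0545, 0.0])]
```

```bash
cat > t.py <<'E'
import sys
from h import *
from scipy.spatial.transform import Rotation as R
# chest frame
C=np.array([.4557,-.192]);a=np.radians(7.2)
cx=np.array([np.cos(a),np.sin(a)]);cy=np.array([-np.sin(a),np.cos(a)])
def w(x,y): return C+cx*x+cy*y
def rows(xy,z,yaw=7.2):
    o=bot.get_obs();q=o["orientation"];r=R.from_quat([q[1],q[2],q[3],q[0]])
    y=np.radians(yaw);Y=np.array([np.cos(y),np.sin(y),0]);Z=np.array([0,0,-1.]);X=np.cross(Y,Z)
    r2=R.from_matrix(np.c_[X,Y,Z])
    rv=(r.inv()*r2).as_rotvec(degrees=True);d=r.inv().apply(np.r_[xy,z]-o["tcp_pos"])*100
    print("turn",rv.round(2),"shift cm",d.round(2),"t",round(o["t"],2))
def st():
    o=bot.get_obs();p=o["tcp_pos"][:2]-C
    print("t",round(o["t"],2),"tcp",o["tcp_pos"].round(4),"chestxy mm",(np.array([p@cx,p@cy])*1000).round(1),"F",o["contact_force"].round(2),"w",round(o["grip_width"],4),"spd",abs(o["qvel"]).max().round(3))
E
python3 - <<'E'
from t import *
print(w(.093,.133),w(.094,.133+.216));st();rows(w(.094,.133+.216),.1)
E
```

```text
[ 0.53129735 -0.04839275] [0.50521748 0.16602935]
t 2.05 tcp [0.1813 0.7019 0.1924] chestxy mm [-160.2  921.3] F [0.08 0.46 0.25] w 0.0857 spd 0.002
turn [-0.    0.   68.31] shift cm [-44.76 -43.79   9.24] t 2.05
```

```bash
python3 -m pendant '[[0,0,68.3,-44.76,-43.79,9.2,1],[0,0,68.3,-44.76,-43.79,9.2,1],[0,0,68.3,-44.76,-43.79,9.2,1],[0,0,68.3,-44.76,-43.79,9.2,1],[0,0,68.3,-44.76,-43.79,9.2,1],[0,0,68.3,-44.76,-43.79,9.2,1],[0,0,68.3,-44.76,-43.79,9.2,1],[0,0,68.3,-44.76,-43.79,9.2,1],[0,0,68.3,-44.76,-43.79,9.2,1],[0,0,68.3,-44.76,-43.79,9.2,1],[0,0,68.3,-44.76,-43.79,9.2,1],[0,0,68.3,-44.76,-43.79,9.2,1],[0,0,68.3,-44.76,-43.79,9.2,1],[0,0,68.3,-44.76,-43.79,9.2,1],[0,0,68.3,-44.76,-43.79,9.2,1],[0,0,68.3,-44.76,-43.79,9.2,1]]' 40
python3 - <<'E'
from t import *
st();rows(w(.094,.133+.216),.006)
s=bot.snapshot("wrist");cv2.imwrite("pics/w1.png",s["img"][:,:,::-1])
s=bot.snapshot("scene");cv2.imwrite("pics/s1.png",s["img"][:,:,::-1])
E
```

```text
t: 4.05
tcp_pos: [0.505, 0.1666, 0.1005]
orientation: [-0.0, 0.661, 0.751, 0.0]
contact_force: [1.0, -0.1, -0.4]
grip_width: -0.0002
t 4.05 tcp [0.505  0.1666 0.1005] chestxy mm [ 93.8 349.6] F [ 1.01 -0.1  -0.43] w -0.0002 spd 0.006
turn [ 0.   -0.01  0.08] shift cm [-0.06  0.02  9.45] t 4.05
```

View pics/w1.png

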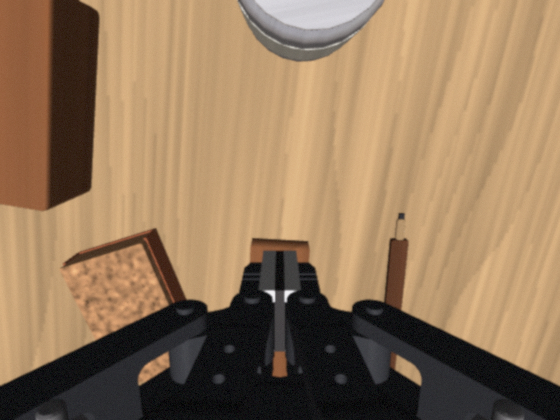

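View pics/s1.png

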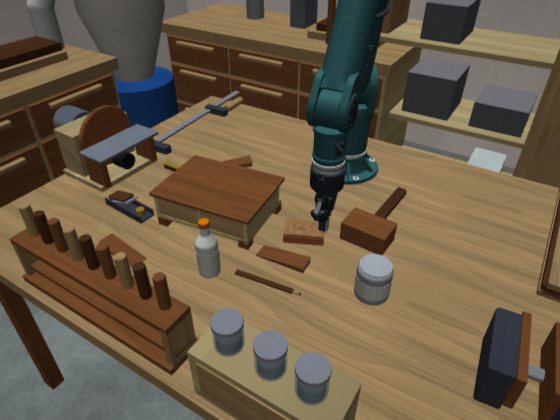

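Run:
```python
from t import *
s=bot.snapshot("wrist")
for uv in [(252,239),(308,241)]:
    p=onplane(s,uv,.02)[0];d=p[:2]-C;print(p.round(4),d@cx,d@cy)
for uv in [(250,258),(309,261)]:
    p=onplane(s,uv,.0)[0];d=p[:2]-C;print(p.round(4),d@cx,d@cy)
print([ [round(d["p"],2)]+d["centre"] for d in bot.landmark_of("wrist","wedge_butt")])
```

```text
[0.4889 0.1332 0.02  ] 0.07368929701714853 0.3185155064138636
[0.5306 0.1369 0.02  ] 0.11548924905823407 0.31696965126259713
[0.4884 0.1092 0.    ] 0.07021530539217491 0.2947664269991282
[0.5365 0.1127 0.    ] 0.11833010207781386 0.2921745728759858
[[0.82, 0.4998, 0.5864]]
```

```bash
python3 -m pendant '[[0,0,0,0,0,5,1],[0,0,0,0,0,9.4,1],[0,0,0,0,0,9.4,1],[0,0,0,-1,0,9.4,1],[0,0,0,-1.8,0,9.4,1],[0,0,0,-2.4,0,9.4,1],[0,0,0,-3,0,9.4,1],[0,0,0,-3.6,0,9.4,1],[0,0,0,-4.2,0,9.4,1],[0,0,0,-4.8,0,9.4,1],[0,0,0,-5.4,0,9.4,1],[0,0,0,-5.4,0,9.4,1]]'
python3 - <<'E'
from t import *
st()
s=bot.snapshot("scene");cv2.imwrite("pics/s2.png",cv2.resize(s["img"][170:300,180:360,::-1],None,fx=4,fy=4))
s=bot.snapshot("top");cv2.imwrite("pics/t2.png",cv2.resize(s["img"][120:280,200:400,::-1],None,fx=4,fy=3.7))
E
```

```text
t: 5.75
tcp_pos: [0.512, 0.1117, 0.0064]
orientation: [0.0, 0.662, 0.75, -0.0]
contact_force: [-0.2, 0.3, -0.6]
grip_width: -0.0001
t 5.75 tcp [0.512  0.1117 0.0064] chestxy mm [ 94.  294.3] F [-0.16  0.33 -0.6 ] w -0.0001 spd 0.013
```

View pics/s2.png

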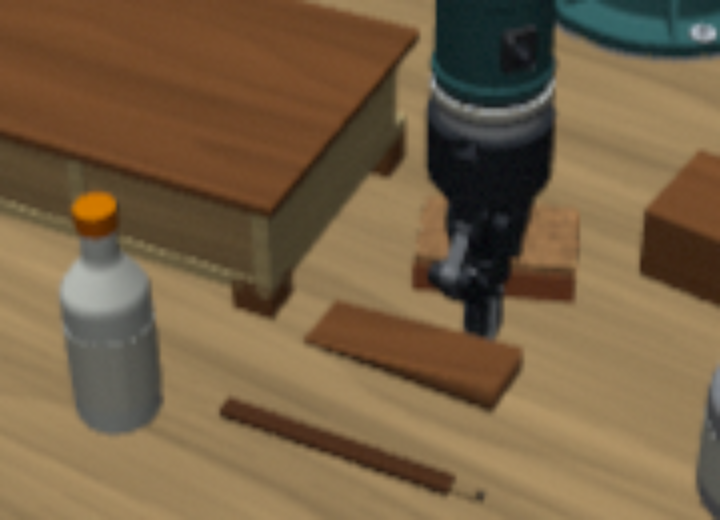

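View pics/t2.png

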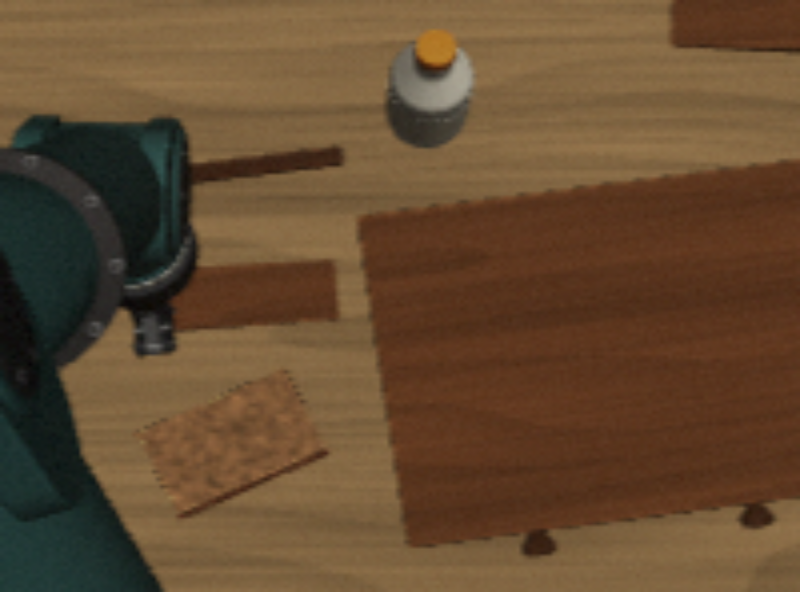

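Run:
```python
from t import *
for c,off,f in [("scene",(180,170),(4,4)),("top",(200,120),(4,3.7))]:
    s=bot.snapshot(c);T=np.linalg.inv(s["cam_to_world"]);K=s["camera_matrix"]
    def pr(p):
        q=K@(T@np.r_[p,1])[:3];q=q[:2]/q[2];return ((q-off)*f).round()
    print(c,"tcp",pr([.512,.1117,.0064]),"tcp+5cm",pr([.512,.1117,.056]),"butt0",pr([.5105,.133,.01]),"tip0",pr([.522,-.009,0]))
    for d in bot.silhouettes(c,"wedge")[:4]:
        P=pts(s,d["pixels"]);P=P[P[:,2]<.04]
        if len(P)<20: continue
        r=cv2.minAreaRect((P[:,:2]*1000).astype(np.float32));print(round(d["p"],2),np.round(cv2.boxPoints(r)).tolist())
```

```text
scene tcp [478. 374.] tcp+5cm [480. 317.] butt0 [508. 381.] tip0 [316. 324.]
0.73 [[481.0, 132.0], [488.0, -10.0], [544.0, -7.0], [537.0, 135.0]]
0.63 [[694.0, -411.0], [740.0, -414.0], [753.0, -249.0], [708.0, -246.0]]
0.57 [[124.0, -335.0], [203.0, -360.0], [224.0, -293.0], [145.0, -268.0]]
top tcp [159. 299.] tcp+5cm [153. 287.] butt0 [128. 301.] tip0 [333. 286.]
0.96 [[695.0, -396.0], [751.0, -399.0], [759.0, -250.0], [702.0, -247.0]]
0.75 [[489.0, 103.0], [497.0, -11.0], [543.0, -8.0], [535.0, 107.0]]
0.62 [[135.0, -311.0], [233.0, -411.0], [270.0, -375.0], [171.0, -275.0]]
```

Run:
```python
from t import *
st()
s=bot.snapshot("scene");m=np.zeros((420,560),bool);m[235:262,296:306]=1
P=pts(s,m).reshape(-1,10,3)
for i in range(0,27,1):
    print(235+i,[tuple((P[i,j]*1000).round().astype(int).tolist()) for j in (2,4,6,8)], s["img"][235+i,300])
s=bot.snapshot("wrist");cv2.imwrite("pics/w2.png",s["img"][:,:,::-1])
```

```text
t 6.05 tcp [0.512  0.1128 0.0064] chestxy mm [ 94.  295.4] F [ 0.18 -0.28  1.  ] w -0.0001 spd 0.002Traceback (most recent call last):
  File "<stdin>", line 4, in <module>
ValueError: cannot reshape array of size 807 into shape (10,3)
```

Run:
```python
from t import *
s=bot.snapshot("scene");s["range_z"]=np.maximum(s["range_z"],1e-3);m=np.zeros((420,560),bool);m[235:262,296:306]=1
P=pts(s,m).reshape(-1,10,3)
for i in range(0,27,1):
    print(235+i,[tuple((P[i,j]*1000).round().astype(int).tolist()) for j in (2,4,6,8)], s["img"][235+i,300])
s=bot.snapshot("wrist");cv2.imwrite("pics/w2.png",s["img"][:,:,::-1])
```

```text
235 [(536, 117, 123), (538, 124, 128), (534, 127, 126), (529, 130, 123)] [27 29 33]
236 [(527, 112, 111), (527, 118, 114), (525, 122, 114), (528, 130, 120)] [26 30 35]
237 [(529, 114, 110), (529, 119, 112), (526, 123, 112), (527, 129, 116)] [35 38 40]
238 [(557, 129, 134), (530, 120, 110), (524, 122, 107), (525, 128, 111)] [35 36 40]
239 [(563, 132, 136), (517, 113, 94), (526, 123, 105), (526, 129, 108)] [31 33 38]
240 [(564, 133, 134), (519, 114, 94), (526, 123, 102), (521, 126, 100)] [29 30 35]
241 [(566, 134, 134), (549, 130, 119), (525, 123, 98), (525, 129, 101)] [18 17 19]
242 [(561, 132, 125), (548, 130, 115), (524, 122, 94), (523, 128, 96)] [14 14 19]
243 [(562, 132, 124), (548, 130, 113), (534, 128, 101), (521, 127, 90)] [10 13 14]
244 [(563, 133, 121), (547, 130, 108), (533, 128, 97), (521, 127, 88)] [11 12 18]
245 [(558, 130, 113), (549, 131, 107), (538, 130, 98), (522, 127, 85)] [14 16 17]
246 [(542, 122, 94), (546, 129, 101), (538, 130, 95), (517, 125, 77)] [11 11 12]
247 [(522, 111, 71), (547, 130, 99), (1256, 513, 815), (516, 125, 73)] [14 20 20]
248 [(527, 114, 73), (5
[... 415 characters left out ...]
520, 122, 54), (516, 125, 53)] [19 20 23]
254 [(492, 95, 16), (524, 118, 52), (518, 121, 49), (516, 126, 50)] [86 59 38]
255 [(495, 97, 16), (494, 102, 18), (520, 122, 48), (471, 102, 0)] [117  75  45]
256 [(499, 99, 16), (495, 103, 15), (1256, 513, 815), (492, 113, 17)] [118  74  44]
257 [(502, 101, 16), (498, 105, 15), (499, 111, 19), (493, 114, 15)] [117  74  43]
258 [(506, 103, 17), (503, 108, 17), (500, 112, 16), (499, 117, 18)] [117  74  43]
259 [(508, 104, 15), (507, 110, 17), (504, 114, 17), (503, 120, 19)] [114  74  42]
260 [(510, 106, 14), (511, 112, 18), (508, 116, 18), (507, 122, 20)] [115  75  42]
261 [(515, 109, 16), (513, 113, 17), (510, 118, 17), (510, 123, 20)] [113  72  41]
```

View pics/w2.png

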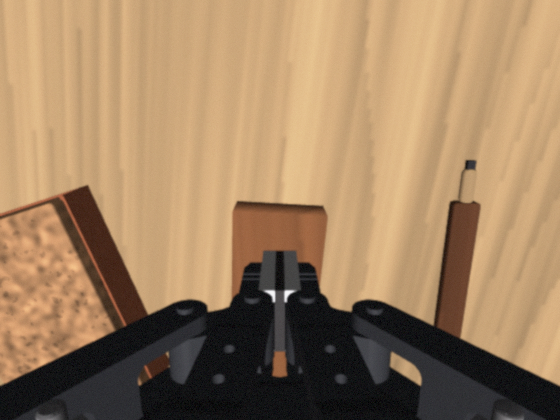

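```bash
cat > f.py <<'E'
from t import *
o=bot.get_obs();p=o["tcp_pos"]
for c in ["scene","wrist"]:
    s=bot.snapshot(c);P=pts(s,np.ones((420,560),bool));im=s["img"][s["range_z"]>0]
    k=(np.hypot(P[:,0]-p[0],P[:,1]-p[1])<.03)&(P[:,2]<.12)&(im.max(1)<60)
    Q=P[k];print(c,"tcp",p.round(4),len(Q))
    if len(Q):print(" z pct",np.percentile(Q[:,2],[0,1,5,20]).round(4));L=Q[Q[:,2]<np.percentile(Q[:,2],15)];print(" low xyz mean",L.mean(0).round(4))
E
python3 f.py;  python3 -m pendant '[[0,0,0,2,0,0,1],[0,0,0,5,0,0,1],[0,0,0,5,0,0,1]]'; python3 f.py
python3 - <<'E'
from t import *
s=bot.snapshot("scene");cv2.imwrite("pics/s3.png",cv2.resize(s["img"][170:300,180:360,::-1],None,fx=4,fy=4))
E
```

```text
scene tcp [0.512  0.1127 0.0064] 123
 z pct [0.0025 0.0029 0.0045 0.0601]
 low xyz mean [0.5298 0.1143 0.0207]
wrist tcp [0.512  0.1127 0.0064] 12211
 z pct [0.0492 0.0546 0.0647 0.0911]
 low xyz mean [0.5111 0.1199 0.0712]
t: 6.68
tcp_pos: [0.5054, 0.1652, 0.0063]
orientation: [-0.001, 0.659, 0.752, 0.001]
contact_force: [0.3, -0.1, -0.8]
grip_width: -0.0001
scene tcp [0.5054 0.1652 0.0063] 104
 z pct [0.054  0.0551 0.0568 0.0637]
 low xyz mean [0.5175 0.1687 0.0576]
wrist tcp [0.5054 0.1652 0.0063] 12804
 z pct [0.0497 0.0548 0.065  0.0912]
 low xyz mean [0.5047 0.1704 0.0717]
```

View pics/s3.png

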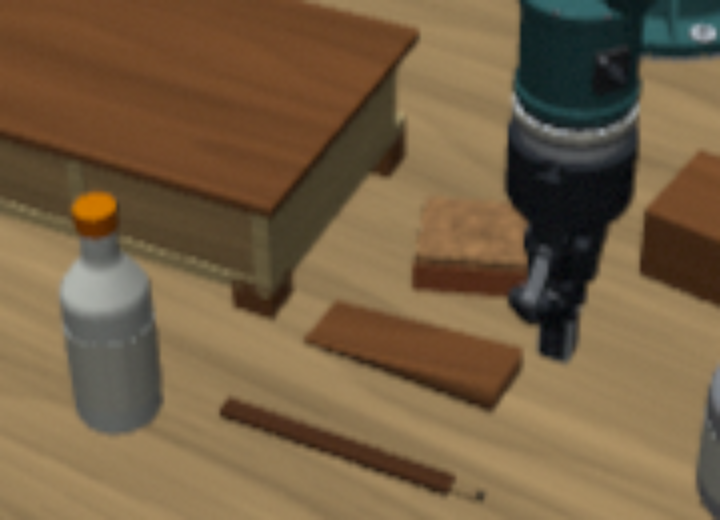

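The fingertips visibly hover about 45 mm above the bench (tip at pixel (560,355), no contact with anything), although the reported TCP height is 6 mm. I'll go down in small steps, watching both force and picture.

```bash
python3 -m pendant '[[0,0,0,0,0,1,1],[0,0,0,0,0,2,1],[0,0,0,0,0,2,1]]'; python3 f.py
python3 - <<'E'
from t import *
st()
s=bot.snapshot("scene");cv2.imwrite("pics/s4.png",cv2.resize(s["img"][170:300,180:360,::-1],None,fx=4,fy=4))
E
```

```text
t: 7.2
tcp_pos: [0.5049, 0.1613, -0.0147]
orientation: [-0.001, 0.662, 0.75, -0.001]
contact_force: [-0.7, 0.1, 0.2]
grip_width: -0.0002
scene tcp [ 0.5049  0.1613 -0.0147] 143
 z pct [0.0308 0.0325 0.0362 0.0479]
 low xyz mean [0.5156 0.1629 0.0372]
wrist tcp [ 0.5049  0.1613 -0.0147] 25491
 z pct [0.0292 0.0369 0.0544 0.0763]
 low xyz mean [0.5046 0.1681 0.0606]
t 7.3 tcp [ 0.5055  0.1617 -0.014 ] chestxy mm [ 93.7 344.6] F [-0.2   0.23 -0.99] w -0.0 spd 0.009
```

View pics/s4.png

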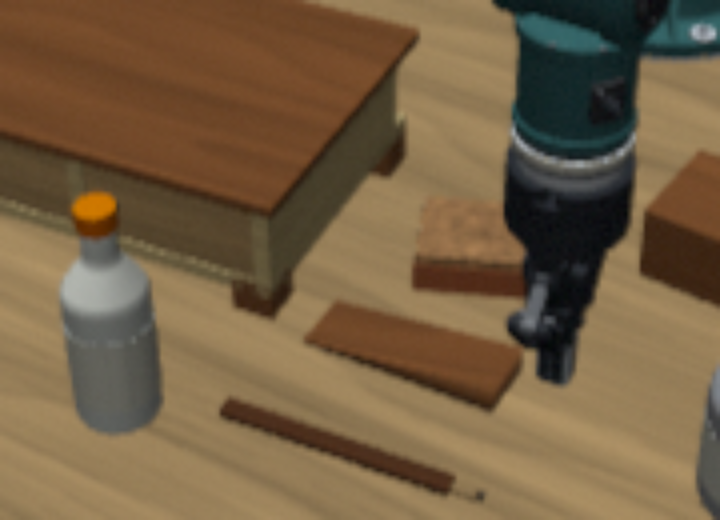

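```bash
python3 -m pendant '[[0,0,0,0,0,1.0,1],[0,0,0,0,0,1.8,1],[0,0,0,0,0,2.1,1],[0,0,0,0,0,2.1,1]]'; python3 f.py
python3 - <<'E'
from t import *
st()
s=bot.snapshot("scene");cv2.imwrite("pics/s5.png",cv2.resize(s["img"][170:300,180:360,::-1],None,fx=4,fy=4))
E
```

```text
t: 7.85
tcp_pos: [0.5054, 0.162, -0.035]
orientation: [-0.0, 0.661, 0.75, -0.0]
contact_force: [-0.0, -0.6, -0.0]
grip_width: 0.0001
scene tcp [ 0.5054  0.162  -0.035 ] 187
 z pct [0.0115 0.015  0.0167 0.0309]
 low xyz mean [0.5164 0.1648 0.0194]
wrist tcp [ 0.5054  0.162  -0.035 ] 25653
 z pct [0.0081 0.0165 0.0334 0.0558]
 low xyz mean [0.5049 0.1686 0.04  ]
t 7.95 tcp [ 0.5058  0.1621 -0.0346] chestxy mm [ 94. 345.] F [-0.61 -0.69  0.2 ] w -0.0001 spd 0.006
```

View pics/s5.png

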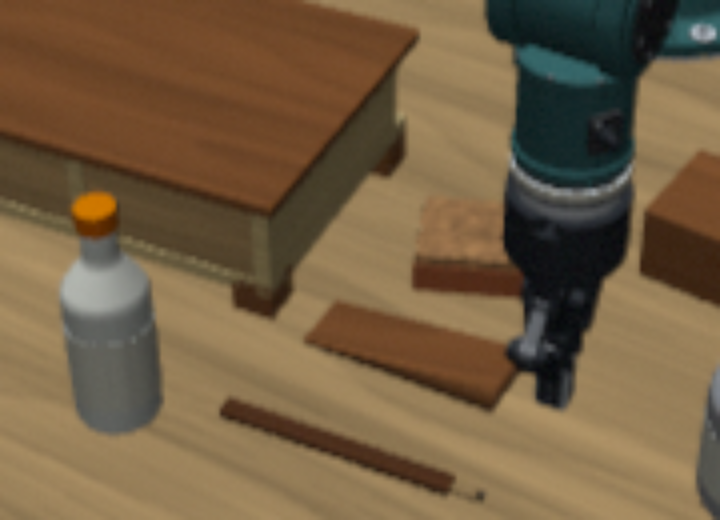

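```bash
python3 -m pendant '[[0,0,0,-0.8,0,0.2,1],[0,0,0,-1.4,0,0.2,1],[0,0,0,-2,0,0.2,1],[0,0,0,-2.6,0,0.2,1],[0,0,0,-3.2,0,0.2,1],[0,0,0,-3.8,0,0.2,1],[0,0,0,-4.4,0,0.2,1],[0,0,0,-5,0,0.2,1],[0,0,0,-5,0,0.2,1]]'
python3 - <<'E'
from t import *
st()
s=bot.snapshot("scene");cv2.imwrite("pics/s6.png",cv2.resize(s["img"][170:300,180:360,::-1],None,fx=4,fy=4))
s=bot.snapshot("top");cv2.imwrite("pics/t6.png",cv2.resize(s["img"][120:280,200:400,::-1],None,fx=4,fy=3.7))
E
```

```text
t: 9.12
tcp_pos: [0.5121, 0.1116, -0.0366]
orientation: [0.0, 0.662, 0.75, -0.0]
contact_force: [0.6, -0.5, 0.2]
grip_width: -0.0002
t 9.12 tcp [ 0.5121  0.1116 -0.0366] chestxy mm [ 94.  294.1] F [ 0.62 -0.48  0.21] w -0.0002 spd 0.009
```

View pics/s6.png

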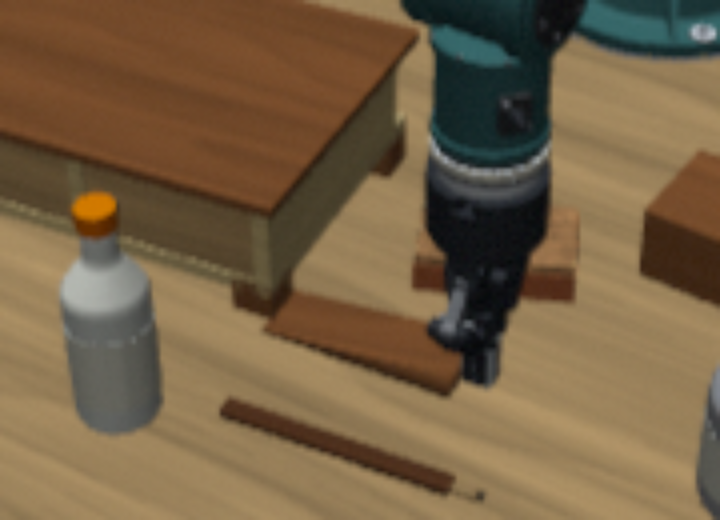

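View pics/t6.png

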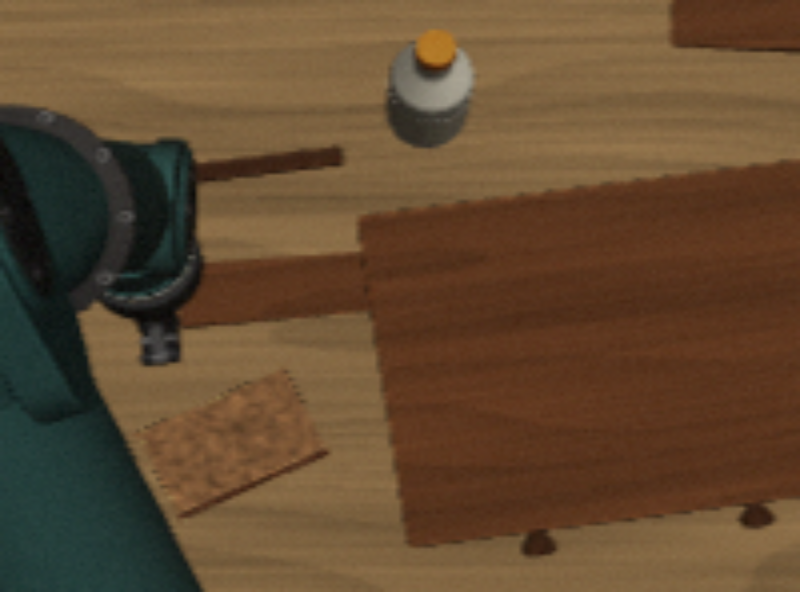

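```bash
python3 -m pendant '[[0,0,0,-0.5,0,0,1],[0,0,0,-1,0,0,1],[0,0,0,-1.5,0,0,1],[0,0,0,-2,0,0,1],[0,0,0,-2.5,0,0,1],[0,0,0,-2.5,0,0,1]]'
python3 - <<'E'
from t import *
st()
s=bot.snapshot("scene");cv2.imwrite("pics/s7.png",cv2.resize(s["img"][170:300,180:360,::-1],None,fx=4,fy=4))
E
```

```text
t: 9.98
tcp_pos: [0.5152, 0.0869, -0.0366]
orientation: [0.0, 0.662, 0.75, -0.0]
contact_force: [-0.3, -0.2, 0.7]
grip_width: 0.0001
t 9.97 tcp [ 0.5152  0.0869 -0.0366] chestxy mm [ 94.  269.3] F [-0.27 -0.23  0.69] w 0.0001 spd 0.011
```

View pics/s7.png

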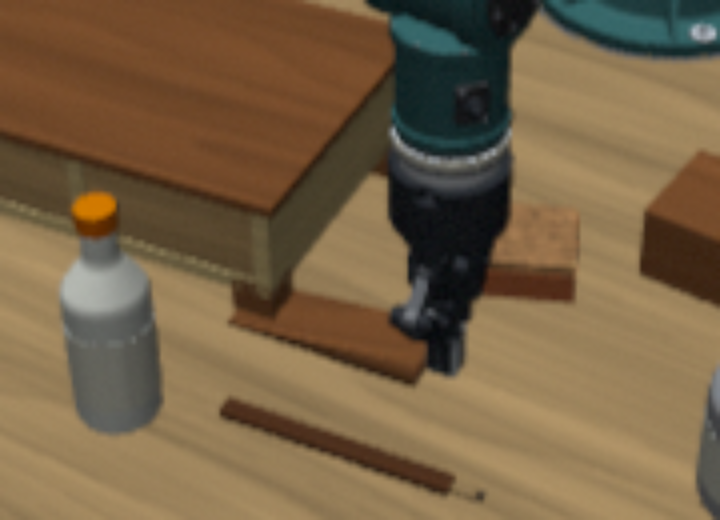

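```bash
S='import t; t.st()'
python3 -m pendant '[[0,0,0,-0.3,0,0,1],[0,0,0,-0.3,0,0,1]]'; python3 -c "$S"; python3 -m pendant '[[0,0,0,-0.3,0,0,1],[0,0,0,-0.3,0,0,1]]'; python3 -c "$S";python3 -m pendant '[[0,0,0,-0.3,0,0,1],[0,0,0,-0.3,0,0,1]]'; python3 -c "$S"
```

```text
t: 10.28
tcp_pos: [0.5155, 0.0845, -0.0366]
orientation: [0.0, 0.661, 0.75, 0.0]
contact_force: [-0.5, -0.1, -0.1]
grip_width: -0.0001
t 10.28 tcp [ 0.5155  0.0845 -0.0366] chestxy mm [ 94.  266.9] F [-0.46 -0.15 -0.07] w -0.0001 spd 0.002
t: 10.52
tcp_pos: [0.5159, 0.0814, -0.0366]
orientation: [0.0, 0.661, 0.75, -0.0]
contact_force: [-0.3, 1.1, -0.7]
grip_width: -0.0004
t 10.53 tcp [ 0.5159  0.0814 -0.0366] chestxy mm [ 94.  263.7] F [-0.3   1.1  -0.69] w -0.0004 spd 0.002
t: 10.78
tcp_pos: [0.5163, 0.0783, -0.0366]
orientation: [0.0, 0.661, 0.75, -0.0]
contact_force: [0.4, 0.2, -0.1]
grip_width: 0.0002
t 10.78 tcp [ 0.5163  0.0783 -0.0366] chestxy mm [ 94.  260.6] F [ 0.42  0.15 -0.13] w 0.0002 spd 0.003
```

```bash
S='import t; t.st()'
python3 -m pendant '[[0,0,0,-0.3,0,0,1],[0,0,0,-0.3,0,0,1]]'|grep force; python3 -c "$S"; python3 -m pendant '[[0,0,0,-0.3,0,0,1],[0,0,0,-0.3,0,0,1]]'|grep force; python3 -c "$S";python3 -m pendant '[[0,0,0,-0.2,0,0,1],[0,0,0,-0.2,0,0,1]]'|grep force; python3 -c "$S"
```

```text
contact_force: [0.6, -0.7, 1.3]
t 11.03 tcp [ 0.5167  0.0753 -0.0366] chestxy mm [ 94.  257.6] F [ 0.59 -0.69  1.26] w -0.0 spd 0.003
contact_force: [-0.4, -0.6, 1.0]
t 11.28 tcp [ 0.5171  0.0723 -0.0366] chestxy mm [ 94.  254.6] F [-0.37 -0.59  1.01] w -0.0001 spd 0.004
contact_force: [-1.0, -0.1, -0.4]
t 11.53 tcp [ 0.5173  0.0706 -0.0366] chestxy mm [ 94.  252.8] F [-1.03 -0.1  -0.36] w 0.0001 spd 0.002
```

```bash
S='import t; t.st()'
python3 -m pendant '[[0,0,0,-0.25,0,0,1],[0,0,0,-0.25,0,0,1]]'|grep force; python3 -c "$S"; python3 -m pendant '[[0,0,0,-0.25,0,0,1],[0,0,0,-0.25,0,0,1]]'|grep force; python3 -c "$S"
python3 - <<'E'
from t import *
s=bot.snapshot("scene");cv2.imwrite("pics/s8.png",cv2.resize(s["img"][170:300,180:360,::-1],None,fx=4,fy=4))
E
```

```text
contact_force: [0.0, -0.1, -0.2]
t 11.78 tcp [ 0.5176  0.068  -0.0366] chestxy mm [ 94.  250.2] F [ 0.04 -0.14 -0.15] w 0.0 spd 0.003
contact_force: [0.5, -0.1, 0.9]
t 12.03 tcp [ 0.5179  0.0655 -0.0366] chestxy mm [ 94.  247.6] F [ 0.53 -0.1   0.91] w 0.0 spd 0.002
```

View pics/s8.png

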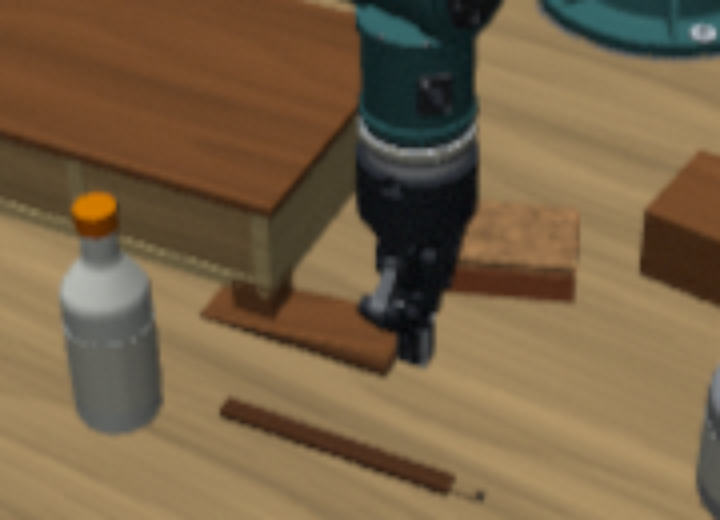

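```bash
S='import t; t.st()'
python3 -m pendant '[[0,0,0,-0.2,0,0,1],[0,0,0,-0.2,0,0,1]]'|grep force; python3 -c "$S"; python3 -m pendant '[[0,0,0,-0.2,0,0,1],[0,0,0,-0.2,0,0,1]]'|grep force; python3 -c "$S"
```

```text
contact_force: [-0.5, -0.6, -0.9]
t 12.32 tcp [ 0.5182  0.0636 -0.0366] chestxy mm [ 94.  245.8] F [-0.45 -0.59 -0.86] w 0.0 spd 0.003
contact_force: [0.2, 0.3, -0.6]
t 12.57 tcp [ 0.5185  0.0616 -0.0366] chestxy mm [ 94.  243.8] F [ 0.21  0.27 -0.57] w 0.0002 spd 0.002
```

```bash
S='import t; t.st()'
python3 -m pendant '[[0,0,0,-0.2,0,0,1],[0,0,0,-0.2,0,0,1]]'|grep force; python3 -c "$S"
```

```text
contact_force: [-0.8, 2.7, -0.3]
t 12.82 tcp [ 0.5185  0.0605 -0.0366] chestxy mm [ 94.  242.7] F [-0.8   2.75 -0.33] w 0.0001 spd 0.003
```

```bash
S='import t; t.st()'
python3 -m pendant '[[0,0,0,-0.1,0,0,1],[0,0,0,-0.1,0,0,1]]'|grep force; python3 -c "$S"
```

```text
contact_force: [-0.5, 5.6, 0.0]
t 13.07 tcp [ 0.5186  0.0602 -0.0366] chestxy mm [ 94.  242.4] F [-0.54  5.61  0.03] w 0.0001 spd 0.002
```

```bash
python3 -m pendant '[[0,0,0,1,0,0,1],[0,0,0,2.5,0,0,1],[0,0,0,2.5,0,-5,1],[0,0,0,2.5,0,-10,1],[0,0,0,2.5,0,-14.5,1],[0,0,0,2.5,0,-14.5,1],[0,0,0,-2,0,-14.5,1],[0,0,0,-7,0,-14.5,1],[0,0,0,-10.9,0,-14.5,1],[0,0,0,-10.9,0,-14.5,1],[0,0,0,-10.9,0,-14.5,1]]'
python3 - <<'E'
from t import *
st()
for c in ["scene","top","wrist"]:
    s=bot.snapshot(c);cv2.imwrite(f"pics/{c}9.png",s["img"][:,:,::-1])
    if c=="wrist":continue
    P=pts(s,np.ones((420,560),bool)); k=(abs(P[:,2]-.115)<.012)&(P[:,1]<0)&(P[:,1]>-.37)&(P[:,0]>.3)&(P[:,0]<.62)
    P=P[k]; A=np.c_[(P[:,:2]-C)@np.c_[cx,cy],np.ones(len(P))]
    f=np.linalg.lstsq(A,P[:,2],rcond=None)[0];k=abs(A@f-P[:,2])<.005;f=np.linalg.lstsq(A[k],P[k,2],rcond=None)[0]
    print(c,"top plane slope x,y mm over 200:",f[:2]*200,"h",f[2],"n",k.sum())
    r=cv2.minAreaRect((P[k][:,:2]*1000).astype(np.float32));print(r)
s=cv2.imread("pics/scene9.png")[170:300,180:360];cv2.imwrite("pics/s9.png",cv2.resize(s,None,fx=4,fy=4))
E
python3 f.py
```

```text
t: 14.45
tcp_pos: [0.5315, -0.0484, 0.1074]
orientation: [-0.001, 0.661, 0.75, -0.001]
contact_force: [-1.0, 0.0, 0.5]
grip_width: 0.0004
t 14.45 tcp [ 0.5315 -0.0484  0.1074] chestxy mm [ 93.2 133. ] F [-0.97  0.01  0.54] w 0.0004 spd 0.018
scene top plane slope x,y mm over 200: [-0.30143341 -0.21369757] h 0.1143212369926837 n 4368
((457.0667419433594, -190.53732299804688), (236.73976135253906, 316.469970703125), 7.589948654174805)
top top plane slope x,y mm over 200: [ 0.07457881 -0.14249915] h 0.1149083657884338 n 9159
((455.6202087402344, -191.9231719970703), (232.46307373046875, 312.2817077636719), 7.18172025680542)
scene tcp [ 0.532  -0.0474  0.1079] 71
 z pct [0.0016 0.0022 0.004  0.0161]
 low xyz mean [ 0.5526 -0.0396  0.0051]
wrist tcp [ 0.532  -0.0474  0.1079] 0
```

View pics/s9.png

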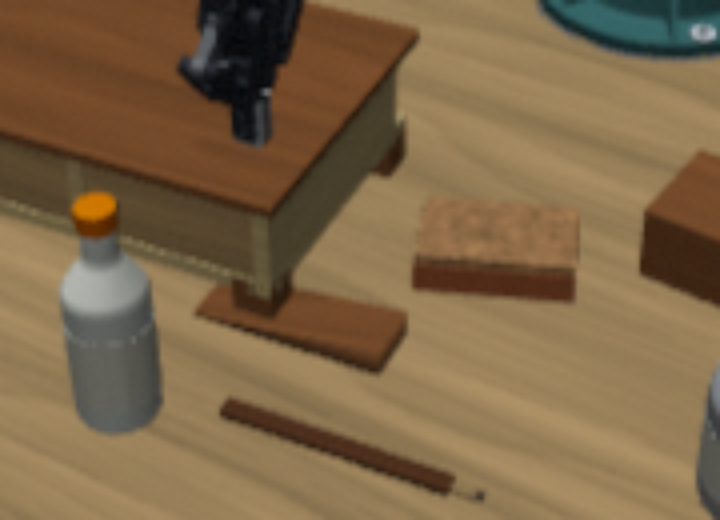

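View pics/wrist9.png

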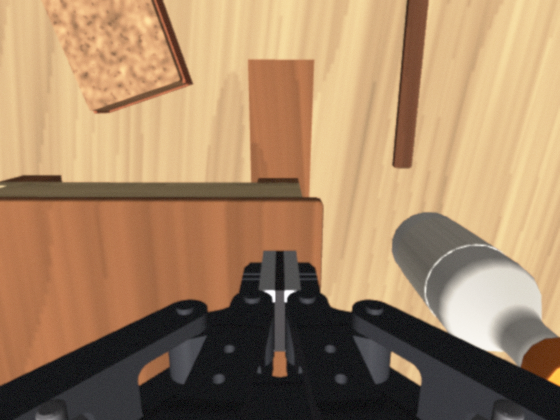

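```bash
S='import t; t.st()'
python3 -m pendant '[[0,0,0,0,0,1.5,1],[0,0,0,0,0,3,1],[0,0,0,0,0,3,1]]'|grep force; python3 -c "$S"
python3 -m pendant '[[0,0,0,0,0,0.2,1],[0,0,0,0,0,0.2,1]]'|grep force; python3 -c "$S"
python3 -m pendant '[[0,0,0,0,0,0.2,1],[0,0,0,0,0,0.2,1]]'|grep force; python3 -c "$S"
```

```text
contact_force: [-0.2, 0.5, -0.3]
t 15.07 tcp [ 0.5318 -0.0491  0.0769] chestxy mm [ 93.4 132.3] F [-0.16  0.49 -0.35] w 0.0004 spd 0.015
contact_force: [-0.8, -0.1, 0.2]
t 15.32 tcp [ 0.5322 -0.0494  0.0763] chestxy mm [ 93.8 131.9] F [-0.81 -0.05  0.21] w -0.0001 spd 0.008
contact_force: [-3.7, 1.1, 15.7]
t 15.57 tcp [ 0.5324 -0.0493  0.076 ] chestxy mm [ 94. 132.] F [-3.71  1.06 15.66] w -0.0001 spd 0.003
```

```bash
S='import t; t.st()'
python3 -m pendant '[[0,0,0,0,0,0,1],[0,0,0,0,0,0,1],[0,0,0,0,0,0,1]]'|grep force; python3 -c "$S"
python3 -m pendant '[[0,0,0,0,0,0.1,1],[0,0,0,0,0,0.1,1],[0,0,0,0,0,0.1,1]]'|grep force; python3 -c "$S"
python3 - <<'E'
from t import *
for c in ["scene","top"]:
    s=bot.snapshot(c);cv2.imwrite(f"pics/{c}10.png",s["img"][:,:,::-1])
    P=pts(s,np.ones((420,560),bool)); k=(abs(P[:,2]-.115)<.012)&(P[:,1]<0)&(P[:,1]>-.37)&(P[:,0]>.3)&(P[:,0]<.62)
    P=P[k]; A=np.c_[(P[:,:2]-C)@np.c_[cx,cy],np.ones(len(P))]
    f=np.linalg.lstsq(A,P[:,2],rcond=None)[0];k=abs(A@f-P[:,2])<.005;f=np.linalg.lstsq(A[k],P[k,2],rcond=None)[0]
    print(c,"slope",f[:2]*200,"h",f[2]); r=cv2.minAreaRect((P[k][:,:2]*1000).astype(np.float32));print(r)
s=cv2.imread("pics/scene10.png")[170:300,180:360];cv2.imwrite("pics/s10.png",cv2.resize(s,None,fx=4,fy=4))
E
```

```text
contact_force: [-3.3, 0.8, 15.9]
t 15.95 tcp [ 0.5324 -0.0493  0.076 ] chestxy mm [ 94. 132.] F [-3.29  0.85 15.94] w -0.0001 spd 0.002
contact_force: [-5.4, 1.4, 23.4]
t 16.32 tcp [ 0.5325 -0.0492  0.0758] chestxy mm [ 94.1 132. ] F [-5.38  1.44 23.4 ] w 0.0001 spd 0.001
scene slope [-0.72592268 -0.4781583 ] h 0.11432897949019691
((457.3406982421875, -189.75486755371094), (237.45736694335938, 314.6496887207031), 7.714853286743164)
top slope [-0.30046906 -0.30390328] h 0.11489148066674265
((455.60394287109375, -191.58953857421875), (231.9698944091797, 311.96563720703125), 7.2848429679870605)
```

View pics/s10.png

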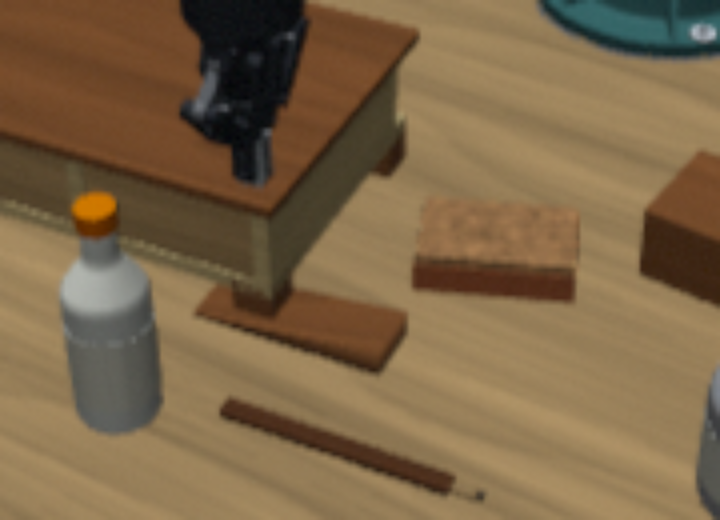

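```bash
python3 -m pendant '[[0,0,0,0,0,0,1],[0,0,0,0,0,0,1],[0,0,0,0,0,0,1],[0,0,0,0,0,0,1]]'|grep -E "force|pos"; python3 -c "
from bench import bot
import t; t.st(); print(bot.sign_off())"
```

```text
tcp_pos: [0.5325, -0.0492, 0.0759]
contact_force: [-6.3, 1.4, 22.4]
t 16.93 tcp [ 0.5325 -0.0492  0.0759] chestxy mm [ 94.1 132. ] F [-6.28  1.37 22.36] w -0.0002 spd 0.002
the job is handed in; nothing more can be done
None
```

I pushed the wedge thin end first under the far-left foot until it went tight. I then pressed down on the chest top above that foot and handed the job in at about 17 s with the fingers still pressing.

- **Wedge fit:** the push force climbed from roughly zero to 5.6 N over the last 2 mm, and I stopped there. Just after that push, the top camera put the chest within about 0.1 mm of its starting position, and its top sloped less than 0.5 mm over 200 mm.
- **Press test:** the corner gave at most about 0.5 mm with 22–23 N pressing on it, against 7–11 mm for an unwedged foot. The force and position stayed steady until handing in. The press also carried a sideways force of about 6 N, but I saw no shift of the chest beyond measurement noise.
- **Height disagreement:** the reported tool height read about 44 mm lower than the cameras showed. My first approach therefore passed over the wedge without touching it. I redid it using camera-measured fingertip heights and checked contact by force.
- **Other things:** the sanding block, pencil and glue bottle looked unmoved in the last close-up. I did not check the mallet, tin, try square or plane separately, but the arm never worked near them.

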